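# Prise apart three nested reduction sleeves and sort them by size

### The job

Three flanged steel reduction sleeves have been pushed tightly one inside another and lie on the largest of the three vee blocks. Draw them apart (set in the grey stand, its upright fork can hold back one collar while you pull the next sleeve straight out) and lay each sleeve along the middle of the vee block of its own size: large in the widest, medium in the middle one, small in the narrowest. Leave the tape roll and the two small castings where they are.

Things in the scene. Friction and masses are not known exactly. Their poses are not given: they have to be found in the camera images.
- large_sleeve: Large steel sleeve, lying. Round plain body 44 mm across, 90 mm long; round collar 60 mm across, 16 mm long at one end. Origin on the axis at mid-body; x along the axis, away from the collar: body x -45 to 45 mm, collar -61 to -45 mm. The bore's mouth is in the collar, the other end is closed. 0.34 kg. Sprung rubber shoes in the bore grip the medium sleeve.
- medium_sleeve: Medium steel sleeve: body 30 mm across (x -40 to 40 mm), collar 48 mm across (x -58 to -40 mm); origin on the axis at mid-body. 0.18 kg. Starts with 66 mm of its body in the large sleeve, coaxial, collars at the same end; about 14 (13 to 15) mm of body show between the two collars. Comes out along its own -x against 10 to 17 N, free after 66 mm. Shoes in its bore grip the small sleeve.
- small_sleeve: Small steel sleeve: body 18 mm across (x -40 to 40 mm), collar 34 mm across (x -62 to -40 mm); origin on the axis at mid-body. 0.09 kg. Sits in the medium sleeve as that sits in the large one: about 14 mm of body show between their collars, same pull, free after 66 mm. The whole nest, 175 mm long, balances about 24 mm from the large sleeve's origin towards its collar.
- stand: Fixed stand, grey base 125 x 84 x 12 mm. Towards its +x end a vee rest (x 16 to 54 mm, 36 mm wide) carries the large sleeve's body with its axis 43 mm over the bench; near its -x end stands a fork. Origin: centre of its underside. The nest is lowered in from above, collars towards -x, the fork in the gap between two collars; the inner sleeve is then pulled to -x.
- fork (a point): Middle of the fork's slot at the sleeve axis, 43 mm over the bench (stand x = -45 mm, axes as the stand's). The fork is a plate 5 mm thick in x: two prongs 36 mm apart, 54 mm over the outsides, tops 15 mm above this point, bevelled inside; slot bottom 17 mm below it. The 30 and 18 mm bodies and the 34 mm collar pass the slot; the 48 and 60 mm collars and the 44 mm body do not.
- vee_large: Fixed steel vee block for the large sleeve, 80 mm long and 36 mm wide, with a 90 degree vee along its length (its x axis), on a 6 mm foot screwed to the bench. Told from the others by its size: the widest and longest of the three. Origin: centre of its underside.
- vee_medium: Fixed steel vee block for the medium sleeve, 56 mm long and 26 mm wide, with a 90 degree vee along its length (its x axis), on a 6 mm foot screwed to the bench. Told from the others by its size: the middle width of the three. Origin: centre of its underside.
- vee_small: Fixed steel vee block for the small sleeve, 56 mm long and 19 mm wide, with a 90 degree vee along its length (its x axis), on a 6 mm foot screwed to the bench. Told from the others by its size: the narrowest of the three. Origin: centre of its underside.
- vee_large_seat (a point): Where the middle of the large sleeve's plain body belongs: 40 mm over the bench, above the middle of that vee block; x along the vee. The nest starts here.
- vee_medium_seat (a point): Where the middle of the medium sleeve's plain body belongs: 40 mm over the bench, above the middle of that vee block; x along the vee. 
- vee_small_seat (a point): Where the middle of the small sleeve's plain body belongs: 40 mm over the bench, above the middle of that vee block; x along the vee. 
- cast_boss_0: Bystander: dark small flanged casting, 50 mm across, 30 mm high, on the bench. Origin under its centre.
- cast_boss_1: Bystander: a second such casting.
- tape_roll: Bystander: roll of tan tape lying flat, 96 mm across, 25 mm high. Origin under its centre.

How it is judged (in metres and radians):
At the end, for the whole second after the job is handed in: All three sleeves lie at rest, apart, each in the vee block of its own size: middle of its plain body within 15 mm of the block's middle along the vee, within 5 mm sideways and in height of the seat point, axis within 0.12 rad of the vee; either way round (x of large_sleeve in the frame of vee_large_seat between -0.015 and 0.015 m and y of large_sleeve in the frame of vee_large_seat between -0.005 and 0.005 m and z of large_sleeve in the frame of vee_large_seat between -0.005 and 0.005 m and angle between the x axis of large_sleeve and the x axis of vee_large_seat, either way round below 0.12 rad and linear speed of each of large_sleeve, medium_sleeve, small_sleeve below 0.02 m/s and x of medium_sleeve in the frame of vee_medium_seat between -0.015 and 0.015 m and y of medium_sleeve in the frame of vee_medium_seat between -0.005 and 0.005 m and z of medium_sleeve in the frame of vee_medium_seat between -0.005 and 0.005 m and angle between the x axis of medium_sleeve and the x axis of vee_medium_seat, either way round below 0.12 rad and x of small_sleeve in the frame of vee_small_seat between -0.015 and 0.015 m and y of small_sleeve in the frame of vee_small_seat between -0.005 and 0.005 m and z of small_sleeve in the frame of vee_small_seat between -0.005 and 0.005 m and angle between the x axis of small_sleeve and the x axis of vee_small_seat, either way round below 0.12 rad); the robot touches nothing.
It fails at once if a bystander (casting or tape roll) is moved more than 30 mm (distance of any of cast_boss_0, cast_boss_1, tape_roll from where it was at the start of the episode above 0.03 m).
It also fails if it takes over 72 s, if anything falls off the work surface, if the arm or the gripper's body presses on something with over 40 N, if the wrist force passes 120 N, or if a joint passes its speed limit or range.

### The arm

A 7-joint arm with a two-finger parallel gripper is mounted at the origin on a cart in front of the work surface, level with it; the furniture and walls round the work are solid. World frame = base frame: x ahead of the robot, y to its left, z up, the work surface at z = 0. Lengths are in mm, angles in rad, forces in N, time in s.
With the tool pointing down it reaches from about 350 to 900 mm from the base axis. Payload 7.2 kg.
Tool frame: the origin (TCP) lies at the very end of the fingers, on their centre line; the grasp point (between the pads) lies 19 mm behind it; z points along the fingers, y is the line along which they close (so a half turn about z gives the same grasp; the last joint's range is limited). The gripper opens to 85 mm and grips with 20 to 120 N. Pads are 22 mm wide; open, the fingers measure 114 mm over their backs; the gripper's body (76 mm by 85 mm) begins 54 mm behind the grasp point. The pads swing forward as they close: fully open they stand 13 mm farther back than shut.
Start: joints at [-1.328, 0.411, -0.013, 1.596, 0.006, 1.134, -0.082], TCP at [191.147, 595.056, 231.297] pointing down, gripper open.
Joint ranges: [-2.95, 2.95], [-0.29, 1.99], [-1.47, 1.44], [0.14, 2.54], [-1.03, 4.17], [0.13, 1.85], [-2.86, 2.86]. Speed limits (rad/s): [2.39, 2.39, 3.01, 3.01, 3.14, 3.14, 3.14].

### API

Orientations are given as a unit quaternion [w, x, y, z].
In Python, from station import robot, capture, get_calibration, job gives the robot as it stands.
- The arm moves only by the tool servo_tool, never from a script. Its argument "steps" is a list of rows, each a list of 7 numbers: the shift along the tool's x, y, z in m, then the turn, a rotation vector about the tool's x, y, z in degrees, then the gripper command: -1 is fully open, 1 is shut, values between are in proportion. In form: [[tx, ty, tz, rx, ry, rz, grip], ...]. A call has 1 to 12 rows; each row is the pose to reach, as a shift and turn from the pose commanded when the call began, along the tool's axes at that moment; what a row does not reach only later rows make up. A row lasts 1/8 s, in which the tool goes at most 62.5 mm and 10.7 degrees, less where a joint would pass 70% of its speed; a pose out of reach is approached as far as the arm can. A call with a gripper value outside its range is refused whole. The fingers move at their own pace and stop on an object; "force" is the grip in N (left out, the last holds). Time passes only in rows, so rows that repeat a pose let the fingers close. It gives the time, the measured TCP pose, the force, the opening and the grip force at its end, in the units of the state.
- robot.get_state(): the state, without advancing time (a new reading comes with each control period).
- capture(name): name is "scene" or "top"; returns the picture (480x640x3 uint8, blue, green, red); there is no depth.
- get_calibration(name): a dict with "intrinsics" (3x3 intrinsics, pixels), "pose" (4x4, takes a point from camera to world coordinates). Camera axes: x right, y up, looking along -z (the intrinsics and any distortion apply to the point x, -y, -z); pixel columns grow to the right and rows downward; lengths in mm; the calibration is good to about 2 mm. A picture is of the moment at which its call begins. get_calibration takes no time and is no camera call.
- job.finish_job(): hands the job in; it is judged then, once.
The state is a dict: "time": time; "joints": joint angles; "joint_velocities": joint speeds; "tau": joint torques, N m; "eef_pos": TCP position; "tcp_rot": TCP orientation; "contact_force": force on the tool from outside, world axes, zero at the start; "torque": the same for the moment, N m; "finger_gap": finger opening in mm; "grasp_force": force on a finger pad.
Only numpy, scipy, OpenCV 4.12 (cv2) and the standard library are available. Lean on these libraries where they do the work, as an engineer would, in place of code of your own. Each camera call takes 0.05 s, during which the arm holds its last target. There are 200 camera calls.

## Working session

There is one attempt and no reset: what is moved stays moved. The work goes in short steps, Python scripts to look and compute and a tool call to move; the robot and the scene stay as the last step left them, time stands still between calls to the robot, and variables do not carry over. Pictures are saved under pics/ and viewed, at most 10 in all, crops included, and the job is handed in when it is done.

Besides the shell and the picture viewer there is one more tool, called after "Call:" as name(argument=value, ...) on one line, values as JSON. servo_tool: Moves the arm, as the interface text tells. Its arguments: {"type":"object","properties":{"steps":{"type":"array"},"force":{"type":"number"}},"required":["steps"]}

```bash
mkdir -p pics; ls; python3 - <<'E'
from station import robot,capture,get_calibration
import cv2,numpy as np
for n in("top","scene"):
    cv2.imwrite(f"pics/{n}0.png",capture(n)); c=get_calibration(n); print(n,{k:np.round(v,3).tolist() if not isinstance(v,str) else v for k,v in c.items()})
s=robot.get_state();print(s)
E
```

```text
pics
top {'intrinsics': [[515.431, 0.0, 316.849], [0.0, 515.431, 244.377], [0.0, 0.0, 1.0]], 'pose': [[0.022, 0.981, -0.195, 305.762], [-0.999, 0.029, 0.033, 1.461], [0.038, 0.194, 0.98, 1182.333], [0.0, 0.0, 0.0, 1.0]]}
scene {'intrinsics': [[437.26, 0.0, 323.545], [0.0, 437.26, 230.983], [0.0, 0.0, 1.0]], 'pose': [[0.711, 0.391, -0.585, -100.878], [-0.703, 0.423, -0.571, -647.334], [0.024, 0.817, 0.576, 698.879], [0.0, 0.0, 0.0, 1.0]]}
{'time': 0.1, 'joints': array([-1.32820378,  0.41179679, -0.01271907,  1.59693844,  0.00556568,
        1.13430339, -0.08220686]), 'joint_velocities': array([ 0.00086882, -0.00366512,  0.00166793, -0.00050718,  0.00117325,
        0.00270933,  0.0013374 ]), 'tau': array([ 2.48294979e-03, -6.01826692e+01,  6.84457831e-01, -3.00095272e+01,
        1.40509405e-02,  6.38207799e-03,  1.88973479e-05]), 'eef_pos': array([191.02107935, 594.63562199, 230.56049275]), 'tcp_rot': array([-7.66198294e-05,  1.54767036e-01,  9.87950741e-01, -7.01388743e-04]), 'contact_force': array([-0.17138528,  0.31848274, -0.54285727]), 'torque': array([ 0.04130091, -0.01754055,  0.05510649]), 'grasp_force': 0.0, 'finger_gap': 85.5451865009648}
```

View pics/top0.png

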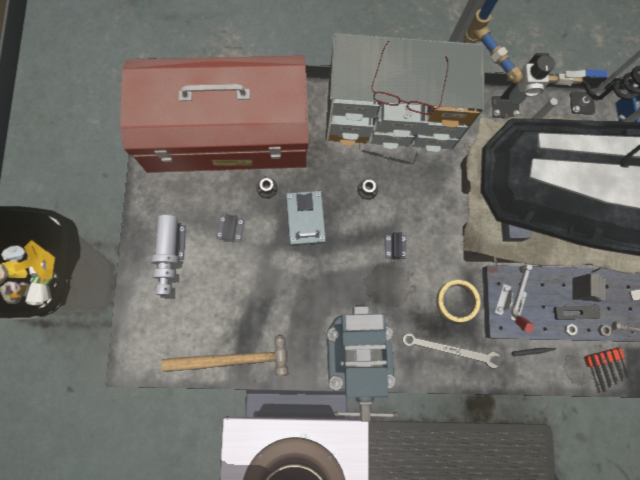

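View pics/scene0.png

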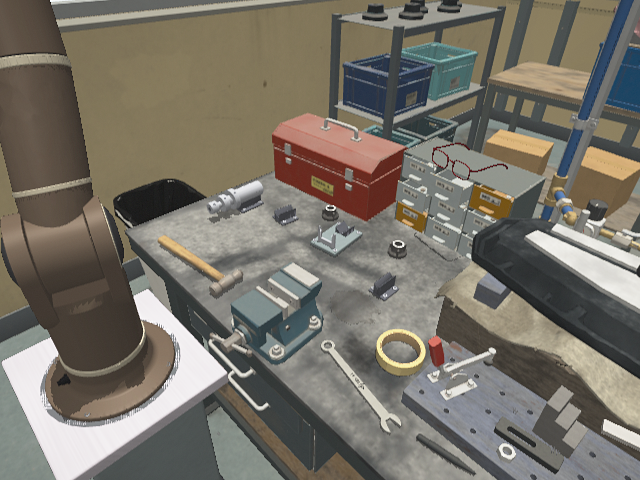

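The top view shows the nest at about (166,250) with its collars towards the bottom, on vee_large. vee_medium is near (230,228), the stand near (306,218), vee_small near (397,245), the castings at (267,187) and (369,188), and the tape at (460,300). I'll enlarge that area.

```bash
python3 - <<'E'
import cv2
i=cv2.imread("pics/top0.png")
cv2.imwrite("pics/c1.png",cv2.resize(i[170:310,140:340],None,fx=4,fy=4,interpolation=cv2.INTER_CUBIC))
j=cv2.imread("pics/scene0.png")
a=cv2.resize(i[200:280,360:440],None,fx=4,fy=4,interpolation=cv2.INTER_CUBIC)
b=cv2.resize(j[165:265,195:315],None,fx=4,fy=4,interpolation=cv2.INTER_CUBIC)[:320]
cv2.imwrite("pics/c2.png",cv2.hconcat([a,b]))
E
```

```text
(no output)
```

View pics/c1.png

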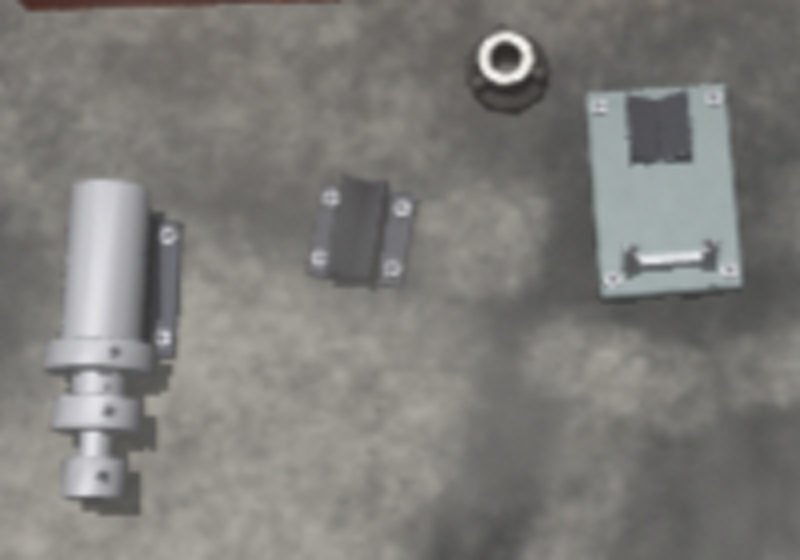

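View pics/c2.png

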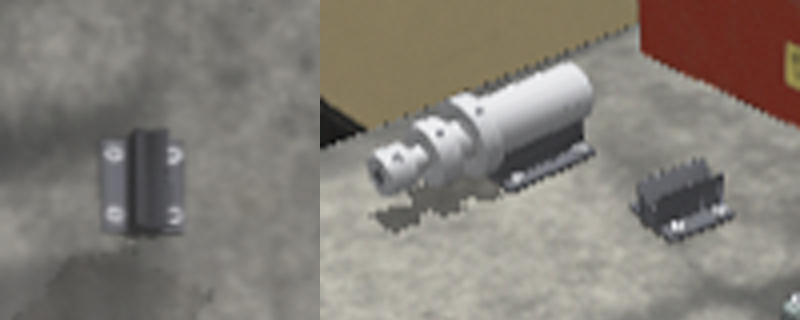

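```bash
cat >h.py <<'E'
import numpy as np
from station import robot,capture,get_calibration
from scipy.spatial.transform import Rotation as R
def ray(n,p,z):
    c=get_calibration(n);K=np.array(c["intrinsics"]);P=np.array(c["pose"])
    p=np.atleast_2d(p).astype(float)
    d=np.c_[(p[:,0]-K[0,2])/K[0,0],-(p[:,1]-K[1,2])/K[1,1],-np.ones(len(p))]@P[:3,:3].T
    o=P[:3,3]; return (o+d*((z-o[2])/d[:,2])[:,None])[:,:2]
def proj(n,X):
    c=get_calibration(n);K=np.array(c["intrinsics"]);P=np.array(c["pose"])
    q=(np.atleast_2d(X)-P[:3,3])@P[:3,:3]
    return np.c_[K[0,0]*q[:,0]/-q[:,2]+K[0,2],K[1,1]*-q[:,1]/-q[:,2]+K[1,2]]
def tool():
    s=robot.get_state();q=s["tcp_rot"];return np.array(s["eef_pos"]),R.from_quat([q[1],q[2],q[3],q[0]]),s
def go(target,ang=None):
    # target TCP; ang: heading (deg) of sleeve axis; tool x along it (either way)
    p,r,s=tool();M=r.as_matrix();out=r.inv().apply(np.array(target)-p)
    print("tcp",p.round(1),"xhead",round(np.degrees(np.arctan2(M[1,0],M[0,0])),2),"tilt",M[2].round(4),"t",round(s["time"],2),"gap",round(s["finger_gap"],1),"F",s["contact_force"].round(1))
    if ang is not None:
        c=[R.from_matrix(np.array([[np.cos(a),np.sin(a),0],[np.sin(a),-np.cos(a),0],[0,0,-1]]).T) for a in np.radians([ang,ang+180])]
        print("turns",[(r.inv()*k).as_rotvec(degrees=True).round(1).tolist() for k in c])
    print("shift",(out/1000).round(4).tolist())
E
python3 - <<'E'
from h import *
def c1(l): return np.array(l)/4.+[140,170]-.4
def c2(l): return np.array(l)/4.+[360,200]-.4
def rep(n,p):
    print(n,p.round(1).tolist(),"mid",p.mean(0).round(1),"head",np.degrees(np.arctan2(*((p[0]+p[1]-p[2]-p[3])[::-1]))).round(2))
rep("stand",ray("top",c1([(599,106),(713,97),(612,278),(728,270)]),13))
rep("vm",ray("top",c1([(331,198),(402,207),(319,259),(392,268)]),7))
rep("vs",ray("top",c2([(114,154),(175,155),(115,214),(174,215)]),7))
a=ray("top",c1([(169,235),(164,338)]),7);print("vl screws",a.round(1),np.degrees(np.arctan2(*(a[0]-a[1])[::-1])))
x=ray("top",c1([(109,200),(105.5,320),(97,412),(94,475)]),42);print("nest axis",x.round(1),np.degrees(np.arctan2(*(x[0]-x[2])[::-1])))
print("ends: far rim top, collar big top near edge, small near edge",ray("top",c1([(110,180),(100,372),(93,498)]),[45,70,45]) .round(1))
print("fork",ray("top",c1([(632,248),(710,246)]),58).round(1))
print("bosses/tape",ray("top",[(267,187),(369,188),(460,300)],15).round(0).tolist())
print("vise",ray("top",[(330,320),(395,390),(362,310),(385,318)],60).round(0).tolist())
E
```

```text
stand [[652.0, 29.8], [659.8, -37.2], [549.0, 19.0], [555.7, -48.1]] mid [604.1  -9.1] head 5.99
vm [[593.0, 184.1], [588.9, 142.7], [556.5, 189.0], [552.4, 146.6]] mid [572.7 165.6] head -6.84
vs [[559.2, -204.4], [559.7, -240.4], [523.5, -204.8], [523.9, -239.4]] mid [ 541.6 -222.2] head -0.47
vl screws [[568.1 276.1]
 [507.5 274.6]] 1.4412216868540422
nest axis [[579.4 302.8]
 [510.7 299.4]
 [459.  300.1]
 [424.2 298.9]] 1.3262344919438724
ends: far rim top, collar big top near edge, small near edge [[590.3 302.4]
 [477.1 292.8]
 [411.3 297.7]]
fork [[557.    7.7]
 [559.5 -35.8]]
bosses/tape [[672.0, 83.0], [678.0, -158.0], [418.0, -367.0]]
vise [[363.0, -68.0], [220.0, -208.0], [386.0, -137.0], [370.0, -187.0]]
```

```bash
python3 - <<'E'
from h import *
go([515,300.7,140],1.4)
E
```

```text
tcp [191.  594.6 230.6] xhead 162.19 tilt [-1.0e-04 -1.4e-03 -1.0e+00] t 0.1 gap 85.5 F [-0.2  0.3 -0.5]
turns [[-0.0, 0.1, 160.8], [-0.1, -0.0, -19.2]]
shift [-0.3983, -0.1807, 0.0908]
```

Call:
servo_tool(steps=[[-0.05,-0.022,0.011,0,0,-3,-1],[-0.1,-0.045,0.023,0,0,-6,-1],[-0.15,-0.068,0.034,0,0,-9,-1],[-0.2,-0.09,0.045,0,0,-12,-1],[-0.25,-0.113,0.057,0,0,-15,-1],[-0.3,-0.136,0.068,0,0,-18,-1],[-0.35,-0.159,0.08,0,0,-19.2,-1],[-0.385,-0.175,0.088,0,0,-19.2,-1],[-0.3983,-0.1807,0.0908,0,0,-19.2,-1],[-0.3983,-0.1807,0.0908,0,0,-19.2,-1],[-0.3983,-0.1807,0.0908,0,0,-19.2,-1]], force=100)

```text
time: 1.48
eef_pos: [513.8, 303.2, 140.7]
tcp_rot: [-0.0, -0.013, 1.0, 0.001]
contact_force: [-0.4, -0.1, -0.7]
finger_gap: 85.5
grasp_force: 0.0
```

```bash
python3 - <<'E'
from h import *
import cv2
go([515,300.7,21],1.4)
i=capture("top"); j=capture("scene")
a=cv2.resize(i[190:310,120:240],None,fx=3.3,fy=3.3,interpolation=cv2.INTER_CUBIC);b=cv2.resize(j[120:240,180:300],None,fx=3.3,fy=3.3,interpolation=cv2.INTER_CUBIC)
cv2.imwrite("pics/d1.png",cv2.hconcat([a,b]))
E
```

```text
tcp [513.8 303.2 140.7] xhead -178.46 tilt [ 5.e-04  1.e-03 -1.e+00] t 1.48 gap 85.5 F [-0.4 -0.1 -0.7]
turns [[0.0, 0.1, -179.9], [0.1, -0.0, 0.1]]
shift [-0.0012, -0.0026, 0.1197]
```

View pics/d1.png

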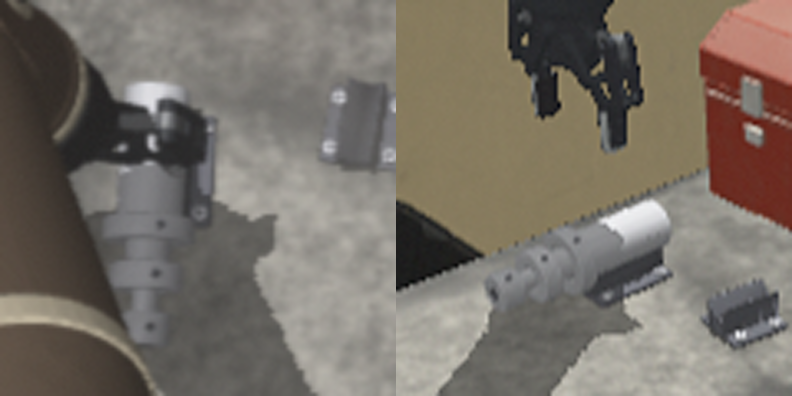

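The view shows the gripper over the large sleeve's body, with the fingers either side of it (left crop about (160,130)).

```bash
python3 - <<'E'
from h import *
go([515,300.7,21],1.4)
E
```

```text
tcp [513.9 303.1 140.8] xhead -178.45 tilt [ 1.e-04  9.e-04 -1.e+00] t 1.57 gap 85.3 F [-1.1  1.1  0.1]
turns [[0.0, 0.1, -179.8], [0.1, -0.0, 0.2]]
shift [-0.001, -0.0025, 0.1198]
```

Call:
servo_tool(steps=[[-0.001,-0.0025,0.04,0,0,0.1,-1],[-0.001,-0.0025,0.08,0,0,0.1,-1],[-0.001,-0.0025,0.11,0,0,0.1,-1],[-0.001,-0.0025,0.119,0,0,0.1,-1],[-0.001,-0.0025,0.119,0,0,0.1,-1],[-0.001,-0.0025,0.119,0,0,0.1,-0.3],[-0.001,-0.0025,0.119,0,0,0.1,0.2],[-0.001,-0.0025,0.119,0,0,0.1,1],[-0.001,-0.0025,0.119,0,0,0.1,1],[-0.001,-0.0025,0.119,0,0,0.1,1]], force=100)

```text
time: 2.82
eef_pos: [516.9, 302.6, 24.2]
tcp_rot: [0.002, -0.012, 1.0, 0.003]
contact_force: [-3.4, 5.9, 11.3]
finger_gap: 41.7
grasp_force: 99.4
```

```bash
python3 - <<'E'
from h import *
go([515,300.7,21],1.4)
E
```

```text
tcp [516.9 302.6  24.2] xhead -178.61 tilt [-0.0034  0.0056 -1.    ] t 2.83 gap 41.7 F [-3.4  5.9 11.3]
turns [[0.3, -0.5, 180.0], [0.3, 0.2, -0.0]]
shift [0.002, -0.0018, 0.0032]
```

Call:
servo_tool(steps=[[0.001,-0.001,-0.02,0,0,0,1],[0.001,-0.001,-0.06,0,0,0,1],[0.001,-0.001,-0.1,0,0,0,1],[0.001,-0.001,-0.1,0,0,0,1],[0.001,-0.001,-0.1,0,0,0,1]])

```text
time: 3.45
eef_pos: [514.3, 296.8, 120.5]
tcp_rot: [-0.001, -0.011, 1.0, -0.001]
contact_force: [0.1, -1.0, -7.2]
finger_gap: 41.4
grasp_force: 103.0
```

```bash
python3 - <<'E'
from h import *
go([636,-5.8,124],6)
E
```

```text
tcp [514.3 296.8 120.5] xhead -178.73 tilt [ 0.0016 -0.0012 -1.    ] t 3.45 gap 41.4 F [ 0.1 -1.  -7.2]
turns [[-0.1, 0.1, 175.3], [-0.1, -0.1, -4.7]]
shift [-0.1149, -0.3052, -0.0033]
```

Call:
servo_tool(steps=[[-0.015,-0.04,-0.003,0,0,-1,1],[-0.034,-0.09,-0.003,0,0,-2,1],[-0.053,-0.14,-0.003,0,0,-3,1],[-0.072,-0.19,-0.003,0,0,-4,1],[-0.09,-0.24,-0.003,0,0,-4.7,1],[-0.107,-0.285,-0.003,0,0,-4.7,1],[-0.115,-0.305,-0.003,0,0,-4.7,1],[-0.115,-0.305,-0.003,0,0,-4.7,1],[-0.115,-0.305,-0.003,0,0,-4.7,1]])

```text
time: 4.58
eef_pos: [635.9, -3.0, 123.0]
tcp_rot: [-0.001, -0.053, 0.999, 0.001]
contact_force: [0.4, 1.2, -6.3]
finger_gap: 41.5
grasp_force: 103.2
```

```bash
python3 - <<'E'
from h import *
import cv2
go([636,-5.8,124],6)
i=capture("top"); j=capture("scene")
cv2.imwrite("pics/t2.png",i);cv2.imwrite("pics/s2.png",j)
a=cv2.resize(i[170:290,250:350],None,fx=4,fy=4,interpolation=cv2.INTER_CUBIC);b=cv2.resize(j[140:260,280:380],None,fx=4,fy=4,interpolation=cv2.INTER_CUBIC)
cv2.imwrite("pics/d2.png",cv2.hconcat([a,b]))
E
```

```text
tcp [635.9  -3.  123. ] xhead -173.93 tilt [ 0.0027  0.0014 -1.    ] t 4.58 gap 41.5 F [ 0.4  1.2 -6.3]
turns [[0.2, 0.1, -179.9], [0.1, -0.2, 0.1]]
shift [0.0002, -0.0028, -0.001]
```

View pics/d2.png

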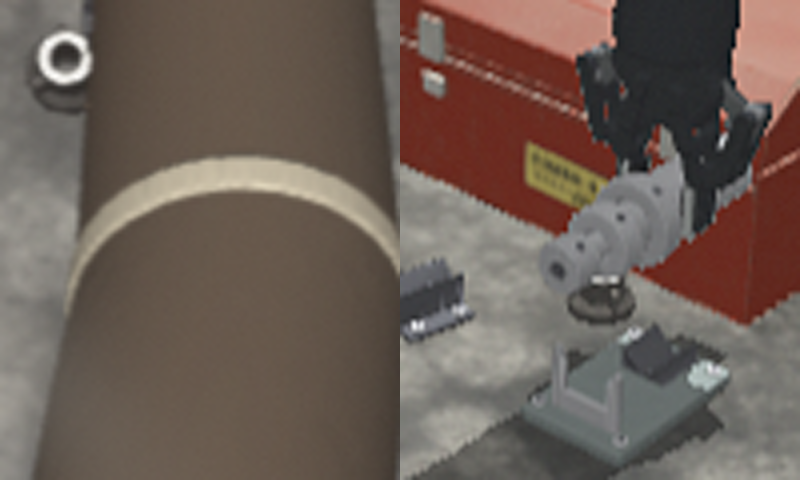

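The scene view shows the nest held level over the stand, with the small collar's end face centred near scene pixel (319.5,207.5). The arm hides the top view.

```bash
python3 - <<'E'
from h import *
print(ray("scene",[(319.5,207.5)],138.5))
# check calibration: fork prong tops z=58, (crop2 local: left prong (157,350), right (215,378))
print(ray("scene",np.array([(157,348),(215,377)])/4.+[280,140],58), "expect mid 559.3,-13.8")
p,r,s=tool();u=np.array([np.cos(np.radians(6)),np.sin(np.radians(6))])
f=ray("scene",[(319.5,207.5)],138.5)[0]
print("front rel tcp along", (f-p[:2])@u,"lat",(f-p[:2])@[-u[1],u[0]])
# projected midpoints of rims along the predicted axis
for dz in(15,16,17):
  for a in(-107,): print(dz,proj("scene",[np.r_[p[:2]+u*a,p[2]+dz]]))
E
```

```text
[[530.14507029 -15.01882188]]
[[554.40140306   8.63529386]
 [558.84759004 -39.19583256]] expect mid 559.3,-13.8
front rel tcp along -106.88559352673911 lat -1.3259913425049974
15 [[319.04829233 207.23918629]]
16 [[319.05578923 206.88680868]]
17 [[319.06329434 206.53404539]]
```

Call:
servo_tool(steps=[[0.0012,-0.0027,0.0,0,0,0,1],[0.0012,-0.0027,0.03,0,0,0,1],[0.0012,-0.0027,0.055,0,0,0,1],[0.0012,-0.0027,0.07,0,0,0,1],[0.0012,-0.0027,0.08,0,0,0,1],[0.0012,-0.0027,0.088,0,0,0,1],[0.0012,-0.0027,0.093,0,0,0,1],[0.0012,-0.0027,0.095,0,0,0,1],[0.0012,-0.0027,0.095,0,0,0,1]])

```text
time: 5.8
eef_pos: [636.3, -7.4, 29.7]
tcp_rot: [0.0, -0.052, 0.999, 0.0]
contact_force: [1.4, 0.2, -6.5]
finger_gap: 41.6
grasp_force: 103.2
```

```bash
python3 - <<'E'
from h import *
import cv2
go([635,-5.8,27.2],6)
j=capture("scene")
cv2.imwrite("pics/d3.png",cv2.resize(j[160:270,280:400],None,fx=5,fy=5,interpolation=cv2.INTER_CUBIC))
E
```

```text
tcp [636.3  -7.4  29.7] xhead -174.01 tilt [-4.e-04  0.e+00 -1.e+00] t 5.8 gap 41.6 F [ 1.4  0.2 -6.5]
turns [[0.0, -0.0, 180.0], [0.0, 0.0, -0.0]]
shift [0.0011, 0.0018, 0.0025]
```

View pics/d3.png

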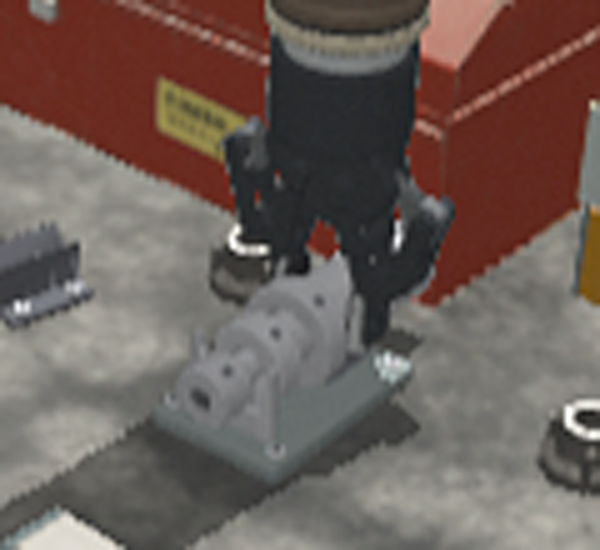

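The fork stands between the small and medium collars (right prong near crop (268,400)). I'll seat the nest and release it.

Call:
servo_tool(steps=[[0.0006,0.0014,0.0015,0,0,0,1],[0.0006,0.0014,0.003,0,0,0,1],[0.0006,0.0014,0.004,0,0,0,1],[0.0006,0.0014,0.004,0,0,0,0.6],[0.0006,0.0014,0.004,0,0,0,0],[0.0006,0.0014,0.004,0,0,0,-0.5],[0.0006,0.0014,0.004,0,0,0,-1],[0.0006,0.0014,0.004,0,0,0,-1]])

```text
time: 6.85
eef_pos: [635.6, -6.3, 25.6]
tcp_rot: [0.0, -0.052, 0.999, -0.0]
contact_force: [-0.6, 0.3, -0.8]
finger_gap: 85.3
grasp_force: 0.0
```

```bash
python3 - <<'E'
from h import *
go([632,-5.8,120],6)
E
```

```text
tcp [635.6  -6.3  25.6] xhead -174.02 tilt [-4.e-04 -1.e-04 -1.e+00] t 6.85 gap 85.3 F [-0.6  0.3 -0.8]
turns [[0.0, 0.0, 180.0], [-0.0, 0.0, -0.0]]
shift [0.0035, 0.0009, -0.0944]
```

Call:
servo_tool(steps=[[0.03,0.0003,0.001,0,0,0,-1],[0.065,0.0003,0.001,0,0,0,-1],[0.09,0.0003,0.001,0,0,0,-1],[0.096,0.0003,0.001,0,0,0,-0.8],[0.096,0.0003,0.001,0,0,0,-0.2],[0.096,0.0003,0.001,0,0,0,0.1],[0.096,0.0003,0.001,0,0,0,1],[0.096,0.0003,0.001,0,0,0,1],[0.096,0.0003,0.001,0,0,0,1],[0.096,0.0003,0.001,0,0,0,1]], force=80)

```text
time: 8.1
eef_pos: [540.8, -15.5, 24.7]
tcp_rot: [0.001, -0.052, 0.999, 0.0]
contact_force: [4.4, 1.8, 0.3]
finger_gap: 31.8
grasp_force: 79.1
```

```bash
python3 - <<'E'
from h import *
go([454,-25,26],6)
E
```

```text
tcp [540.8 -15.5  24.7] xhead -173.99 tilt [-1.7e-03  1.0e-04 -1.0e+00] t 8.1 gap 31.8 F [4.4 1.8 0.3]
turns [[-0.2, 0.0, -180.0], [0.0, 0.1, 0.0]]
shift [0.0873, -0.0003, -0.0014]
```

Call:
servo_tool(steps=[[0.008,0,0,0,0,0,1],[0.017,0,0,0,0,0,1],[0.027,0,0,0,0,0,1],[0.037,0,0,0,0,0,1],[0.047,0,0,0,0,0,1],[0.057,0,0,0,0,0,1],[0.067,0,0,0,0,0,1],[0.077,0,0,0,0,0,1],[0.087,0,0,0,0,0,1],[0.092,0,0,0,0,0,1],[0.092,0,0,0,0,0,1]])

```text
time: 9.48
eef_pos: [448.1, -25.5, 24.5]
tcp_rot: [-0.0, -0.052, 0.999, 0.0]
contact_force: [0.8, -0.8, -0.1]
finger_gap: 32.0
grasp_force: 80.0
```

```bash
python3 - <<'E'
from h import *
import cv2
go([454,-25,26],6)
j=capture("scene")
cv2.imwrite("pics/d4.png",cv2.resize(j[140:290,220:420],None,fx=4,fy=4,interpolation=cv2.INTER_CUBIC))
E
```

```text
tcp [448.1 -25.5  24.5] xhead -174.01 tilt [ 1.e-04  0.e+00 -1.e+00] t 9.47 gap 32.0 F [ 0.8 -0.8 -0.1]
turns [[-0.0, -0.0, 180.0], [0.0, -0.0, -0.0]]
shift [-0.0059, -0.0002, -0.0015]
```

View pics/d4.png

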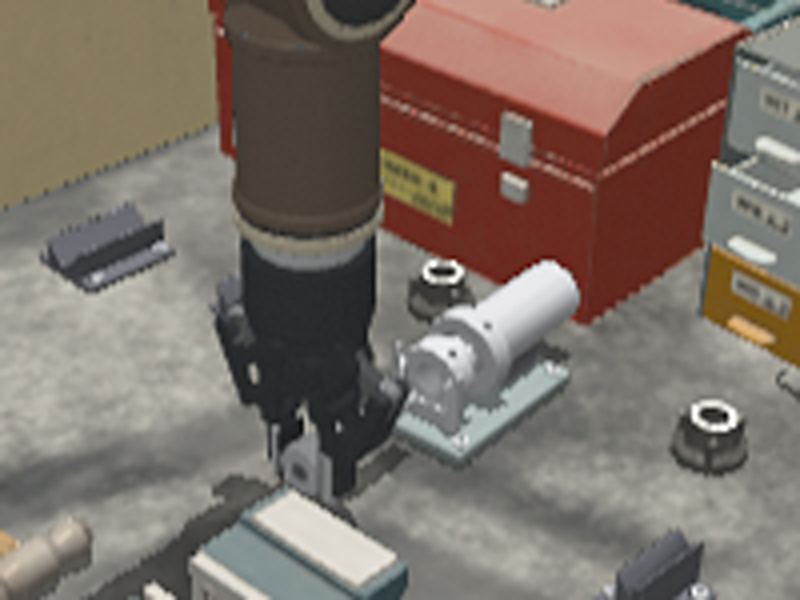

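The small sleeve is out, held by its collar at crop (300,465). The large and medium sleeves remain in the stand.

```bash
python3 - <<'E'
from h import *
go([489,-221.7,90],-0.5)
E
```

```text
tcp [448.6 -25.4  24.6] xhead -174.01 tilt [-4.e-04  0.e+00 -1.e+00] t 9.53 gap 31.8 F [-0.4 -0.1 -0.5]
turns [[-0.0, 0.0, -173.5], [0.0, 0.0, 6.5]]
shift [-0.0197, -0.1995, -0.0654]
```

Call:
servo_tool(steps=[[0.002,0,-0.03,0,0,0,1],[0,-0.01,-0.062,0,0,0,1],[-0.004,-0.05,-0.0654,0,0,2,1],[-0.009,-0.1,-0.0654,0,0,4,1],[-0.014,-0.15,-0.0654,0,0,6.5,1],[-0.018,-0.185,-0.0654,0,0,6.5,1],[-0.0197,-0.1995,-0.0654,0,0,6.5,1],[-0.0197,-0.1995,-0.0654,0,0,6.5,1],[-0.0197,-0.1995,-0.0654,0,0,6.5,1]])

```text
time: 10.65
eef_pos: [488.7, -220.0, 89.7]
tcp_rot: [-0.0, 0.004, 1.0, 0.001]
contact_force: [-0.4, 0.3, -0.6]
finger_gap: 31.5
grasp_force: 80.0
```

```bash
python3 - <<'E'
from h import *
import cv2
go([489,-221.7,21.7],-0.5)
i=capture("top"); j=capture("scene")
cv2.imwrite("pics/t5.png",i);cv2.imwrite("pics/s5.png",j)
a=cv2.resize(i[190:310,350:450],None,fx=4,fy=4,interpolation=cv2.INTER_CUBIC);b=cv2.resize(j[200:320,320:420],None,fx=4,fy=4,interpolation=cv2.INTER_CUBIC)
cv2.imwrite("pics/d5.png",cv2.hconcat([a,b]))
E
```

```text
tcp [ 488.7 -220.    89.7] xhead 179.59 tilt [ 7.0e-04  1.1e-03 -1.0e+00] t 10.65 gap 31.5 F [-0.4  0.3 -0.6]
turns [[0.1, 0.1, -179.9], [0.1, -0.0, 0.1]]
shift [-0.0004, -0.0018, 0.0679]
```

View pics/d5.png

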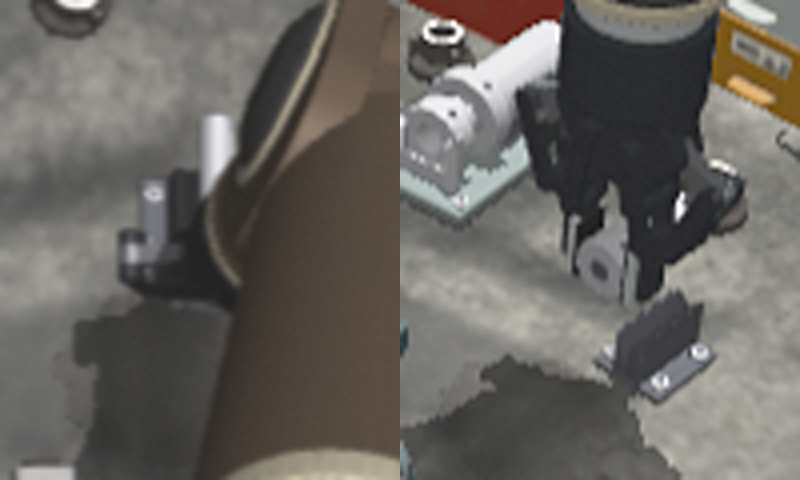

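The small sleeve is held level over vee_small. Its far end is at top crop (218,115) and its collar face at scene crop (198,268).

```bash
python3 - <<'E'
from h import *
print(ray("top",np.array([(218,114)])/4+[349.6,189.6],[115]))
print(ray("scene",np.array([(198,268)])/4+[319.6,199.6],108))
go([489,-221.7,21.7],-0.5)
E
```

```text
[[ 580.86288609 -220.26286316]]
[[ 478.06366752 -219.32286925]]
tcp [ 488.8 -220.1   89.8] xhead 179.61 tilt [ 3.e-04  8.e-04 -1.e+00] t 10.75 gap 31.6 F [-0.   0.  -1.7]
turns [[0.0, 0.1, -179.9], [0.0, -0.0, 0.1]]
shift [-0.0002, -0.0017, 0.0681]
```

Call:
servo_tool(steps=[[-0.0002,-0.0018,0.02,0,0,0,1],[-0.0002,-0.0018,0.04,0,0,0,1],[-0.0002,-0.0018,0.055,0,0,0,1],[-0.0002,-0.0018,0.063,0,0,0,1],[-0.0002,-0.0018,0.067,0,0,0,1],[-0.0002,-0.0018,0.068,0,0,0,1],[-0.0002,-0.0018,0.069,0,0,0,0.6],[-0.0002,-0.0018,0.069,0,0,0,0.2],[-0.0002,-0.0018,0.069,0,0,0,-0.5],[-0.0002,-0.0018,0.069,0,0,0,-1],[-0.0002,-0.0018,0.03,0,0,0,-1],[-0.0002,-0.0018,-0.02,0,0,0,-1]])

```text
time: 12.25
eef_pos: [488.2, -223.7, 109.9]
tcp_rot: [-0.001, 0.005, 1.0, 0.0]
contact_force: [0.5, -0.4, 0.3]
finger_gap: 85.0
grasp_force: 0.0
```

```bash
python3 - <<'E'
from h import *
go([635,-5.8,115],6)
E
```

```text
tcp [ 488.2 -223.7  109.9] xhead 179.46 tilt [ 2.4e-03  4.0e-04 -1.0e+00] t 12.25 gap 85.0 F [ 0.5 -0.4  0.3]
turns [[-0.2, -0.0, 173.5], [0.0, -0.1, -6.5]]
shift [-0.1447, 0.2193, -0.0053]
```

Call:
servo_tool(steps=[[-0.03,0.05,-0.005,0,0,-2,-1],[-0.06,0.1,-0.005,0,0,-4,-1],[-0.09,0.145,-0.005,0,0,-6.5,-1],[-0.12,0.185,-0.005,0,0,-6.5,-1],[-0.137,0.21,-0.005,0,0,-6.5,-1],[-0.1447,0.2193,-0.005,0,0,-6.5,-1],[-0.1447,0.2193,-0.005,0,0,-6.5,-1],[-0.1447,0.2193,-0.005,0,0,-6.5,-1]])

```text
time: 13.25
eef_pos: [634.9, -7.7, 114.9]
tcp_rot: [-0.0, -0.051, 0.999, -0.0]
contact_force: [-0.6, -0.3, 0.7]
finger_gap: 85.5
grasp_force: 0.0
```

```bash
python3 - <<'E'
from h import *
go([633.4,-6,24],6)
E
```

```text
tcp [634.9  -7.7 114.9] xhead -174.14 tilt [ 6.e-04 -9.e-04 -1.e+00] t 13.25 gap 85.5 F [-0.6 -0.3  0.7]
turns [[-0.1, 0.1, 179.9], [-0.1, -0.0, -0.1]]
shift [0.0013, 0.002, 0.0909]
```

Call:
servo_tool(steps=[[0.0013,0.002,0.04,0,0,0,-1],[0.0013,0.002,0.075,0,0,0,-1],[0.0013,0.002,0.091,0,0,0,-1],[0.0013,0.002,0.091,0,0,0,-0.8],[0.0013,0.002,0.091,0,0,0,-0.3],[0.0013,0.002,0.091,0,0,0,0.2],[0.0013,0.002,0.091,0,0,0,1],[0.0013,0.002,0.091,0,0,0,1],[0.0013,0.002,0.091,0,0,0,1]], force=100)

```text
time: 14.38
eef_pos: [635.5, -5.1, 26.3]
tcp_rot: [0.002, -0.052, 0.999, -0.001]
contact_force: [-1.6, -2.8, 8.3]
finger_gap: 41.5
grasp_force: 99.8
```

Call:
servo_tool(steps=[[0,0,-0.02,0,0,0,1],[0,0,-0.05,0,0,0,1],[0,0,-0.065,0,0,0,1],[0.015,0,-0.065,0,0,0,1],[0.0275,0,-0.065,0,0,0,1],[0.0275,0,-0.065,0,0,0,1],[0.0275,0,-0.065,0,0,0,1]])

```text
time: 15.25
eef_pos: [607.1, -6.5, 88.8]
tcp_rot: [0.0, -0.052, 0.999, 0.0]
contact_force: [-0.5, -0.0, -5.2]
finger_gap: 41.4
grasp_force: 103.1
```

```bash
python3 - <<'E'
from h import *
import cv2
go([606.1,-8.9,27],6)
j=capture("scene")
cv2.imwrite("pics/d6.png",cv2.resize(j[150:300,280:430],None,fx=4,fy=4,interpolation=cv2.INTER_CUBIC))
E
```

```text
tcp [607.1  -6.5  88.8] xhead -174.0 tilt [-3.e-04  1.e-04 -1.e+00] t 15.25 gap 41.4 F [-0.5 -0.  -5.2]
turns [[0.0, -0.0, 180.0], [0.0, 0.0, -0.0]]
shift [0.0013, -0.0023, 0.0618]
```

View pics/d6.png

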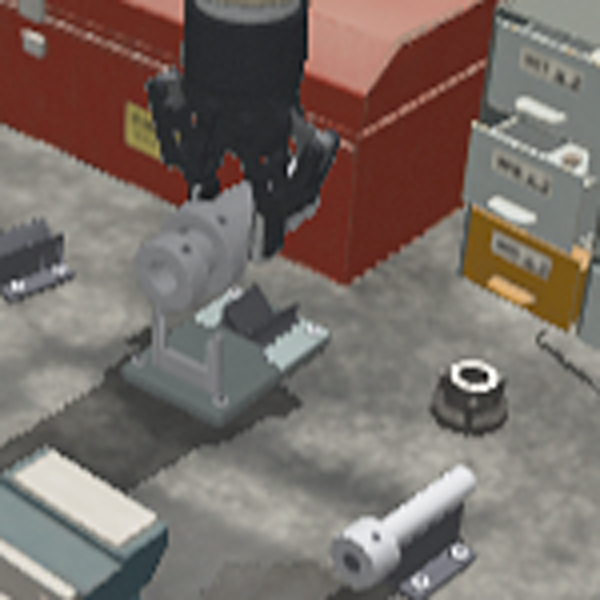

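The nest hangs over the stand, ready to be put down with the fork between the large and medium collars. The medium collar's face is near crop (168,277), and the small sleeve lies in vee_small.

```bash
python3 - <<'E'
from h import *
f=ray("scene",np.array([(168,277)])/4+[279.6,149.6],105.5)[0]-[-2.7,-1.5]
u=np.array([np.cos(np.radians(6)),np.sin(np.radians(6))])
d=f-[559.3,-13.8];print(f,"along",d@u,"expect -26; lat",d@[-u[1],u[0]])
E
```

```text
[537.29457534 -17.21579443] along -22.241924379353808 expect -26; lat -1.0968891262905234
```

Call:
servo_tool(steps=[[0.001,-0.0008,0.015,0,0,0,1],[0.001,-0.0008,0.03,0,0,0,1],[0.001,-0.0008,0.04,0,0,0,1],[0.001,-0.0008,0.045,0,0,0,1],[0.001,-0.0008,0.048,0,0,0,1],[0.001,-0.0008,0.048,0,0,0,1]])

```text
time: 16.05
eef_pos: [606.0, -7.5, 40.9]
tcp_rot: [0.0, -0.052, 0.999, 0.0]
contact_force: [0.8, 0.1, -6.3]
finger_gap: 41.4
grasp_force: 103.1
```

Call:
servo_tool(steps=[[0,0,0.004,0,0,0,1],[0,0,0.008,0,0,0,1],[0,0,0.012,0,0,0,1],[0,0,0.012,0,0,0,1]])

```text
time: 16.55
eef_pos: [605.5, -7.5, 28.4]
tcp_rot: [-0.0, -0.052, 0.999, 0.0]
contact_force: [-0.1, 0.2, -5.6]
finger_gap: 41.6
grasp_force: 103.1
```

```bash
python3 - <<'E'
from h import *
go([606.1,-8.9,26.3],6)
E
```

```text
tcp [605.5  -7.5  28.4] xhead -174.01 tilt [ 8.e-04  1.e-04 -1.e+00] t 16.55 gap 41.6 F [-0.1  0.2 -5.6]
turns [[-0.1, -0.0, 180.0], [0.0, -0.0, -0.0]]
shift [-0.0004, -0.0015, 0.0021]
```

Call:
servo_tool(steps=[[0,-0.0005,0.002,0,0,0,1],[0,-0.0005,0.003,0,0,0,1],[0,-0.0005,0.003,0,0,0,0.5],[0,-0.0005,0.003,0,0,0,-0.2],[0,-0.0005,0.003,0,0,0,-1],[0,-0.0005,0.003,0,0,0,-1],[0,-0.0005,0.003,0,0,0,-1]])

```text
time: 17.42
eef_pos: [606.1, -7.9, 26.0]
tcp_rot: [0.0, -0.052, 0.999, 0.0]
contact_force: [0.1, 0.1, -0.6]
finger_gap: 85.6
grasp_force: 0.0
```

Call:
servo_tool(steps=[[0.03,0,0.002,0,0,0,-1],[0.055,0,0.002,0,0,0,-1],[0.064,0,0.002,0,0,0,-1],[0.064,0,0.002,0,0,0,-0.8],[0.064,0,0.002,0,0,0,-0.3],[0.064,0,0.002,0,0,0,0.2],[0.064,0,0.002,0,0,0,1],[0.064,0,0.002,0,0,0,1],[0.064,0,0.002,0,0,0,1]], force=90)

```text
time: 18.55
eef_pos: [543.4, -14.3, 24.6]
tcp_rot: [0.001, -0.052, 0.999, 0.0]
contact_force: [-2.0, 0.4, 7.3]
finger_gap: 45.5
grasp_force: 90.6
```

```bash
python3 - <<'E'
from h import *
go([453,-25,24],6)
E
```

```text
tcp [543.4 -14.3  24.6] xhead -174.0 tilt [-1.5e-03  3.0e-04 -1.0e+00] t 18.55 gap 45.5 F [-2.   0.4  7.3]
turns [[-0.1, 0.0, -180.0], [0.0, 0.1, 0.0]]
shift [0.091, -0.0012, 0.0005]
```

Gripped at 45.5 mm; pull.

Call:
servo_tool(steps=[[0.008,0,0,0,0,0,1],[0.017,0,0,0,0,0,1],[0.027,0,0,0,0,0,1],[0.037,0,0,0,0,0,1],[0.047,0,0,0,0,0,1],[0.057,0,0,0,0,0,1],[0.067,0,0,0,0,0,1],[0.077,0,0,0,0,0,1],[0.086,0,0,0,0,0,1],[0.09,0,0,0,0,0,1],[0.09,0,0,0,0,0,1]])

```text
time: 19.92
eef_pos: [452.5, -24.1, 23.9]
tcp_rot: [-0.0, -0.052, 0.999, 0.0]
contact_force: [1.3, -0.4, -2.9]
finger_gap: 45.4
grasp_force: 92.3
```

```bash
python3 - <<'E'
from h import *
import cv2
go([520,160,95],-6.8)
j=capture("scene");cv2.imwrite("pics/s7.png",j);cv2.imwrite("pics/t7.png",capture("top"))
E
```

```text
tcp [452.5 -24.1  23.9] xhead -174.01 tilt [ 2.e-04  0.e+00 -1.e+00] t 19.93 gap 45.4 F [ 1.3 -0.4 -2.9]
turns [[0.0, 0.0, -167.2], [0.0, -0.0, 12.8]]
shift [-0.0863, 0.176, -0.0711]
```

```bash
python3 - <<'E'
from h import *
go([523,171.5,105],-6.8)
E
```

```text
tcp [453.2 -24.   24. ] xhead -174.01 tilt [-5.e-04  0.e+00 -1.e+00] t 20.02 gap 45.8 F [-0.1  0.3 -2.7]
turns [[-0.0, 0.0, -167.2], [0.0, 0.0, 12.8]]
shift [-0.0899, 0.1872, -0.081]
```

Call:
servo_tool(steps=[[0.003,0,-0.03,0,0,0,1],[0.003,0,-0.065,0,0,0,1],[-0.01,0.03,-0.081,0,0,3,1],[-0.03,0.07,-0.081,0,0,6,1],[-0.05,0.11,-0.081,0,0,9,1],[-0.07,0.15,-0.081,0,0,12,1],[-0.085,0.177,-0.081,0,0,12.8,1],[-0.0899,0.1872,-0.081,0,0,12.8,1],[-0.0899,0.1872,-0.081,0,0,12.8,1],[-0.0899,0.1872,-0.081,0,0,12.8,1]])

```text
time: 21.28
eef_pos: [522.2, 169.7, 104.7]
tcp_rot: [-0.0, 0.06, 0.998, -0.0]
contact_force: [0.1, -0.4, -3.1]
finger_gap: 45.7
grasp_force: 93.1
```

```bash
python3 - <<'E'
from h import *
import cv2
go([523,171.5,21],-6.8)
i=capture("top");j=capture("scene");cv2.imwrite("pics/t8.png",i);cv2.imwrite("pics/s8.png",j)
t0=cv2.imread("pics/top0.png");s0=cv2.imread("pics/scene0.png")
p,r,s=tool();a=np.radians(-6.8);u=np.array([np.cos(a),np.sin(a),0]);
ax=lambda t,dz=0:np.r_[p[:2],p[2]+18.5+dz]+u*t
# grey profile along sleeve top line in top view, and centre line of scene for collar face
for n,im,dz,ts in(("top",i,15,np.arange(60,112,2)),("scene",j,0,np.arange(-30,10,2))):
    q=proj(n,[ax(t,dz) for t in ts])
    v=cv2.remap(im,q[:,:1].astype(np.float32),q[:,1:].astype(np.float32),cv2.INTER_LINEAR)[:,0]
    print(n,[(int(t),[int(c) for c in k]) for t,k in zip(ts,v)])
E
```

```text
tcp [522.2 169.7 104.7] xhead 173.1 tilt [ 6.e-04 -1.e-03 -1.e+00] t 21.27 gap 45.7 F [ 0.1 -0.4 -3.1]
turns [[-0.1, 0.1, 179.9], [-0.1, -0.0, -0.1]]
shift [-0.0006, 0.002, 0.0837]
top [(60, [57, 62, 70]), (62, [61, 67, 74]), (64, [71, 77, 84]), (66, [81, 89, 95]), (68, [96, 103, 109]), (70, [116, 121, 125]), (72, [124, 127, 131]), (74, [115, 116, 119]), (76, [93, 94, 96]), (78, [81, 81, 84]), (80, [85, 85, 88]), (82, [91, 90, 94]), (84, [101, 99, 103]), (86, [88, 89, 92]), (88, [70, 72, 76]), (90, [61, 64, 68]), (92, [63, 66, 70]), (94, [73, 76, 79]), (96, [85, 88, 91]), (98, [92, 96, 99]), (100, [106, 110, 113]), (102, [118, 124, 127]), (104, [122, 127, 130]), (106, [122, 127, 130]), (108, [122, 126, 130]), (110, [120, 125, 129])]
scene [(-30, [129, 135, 136]), (-28, [130, 136, 138]), (-26, [131, 137, 139]), (-24, [126, 131, 133]), (-22, [122, 125, 126]), (-20, [122, 123, 122]), (-18, [122, 121, 119]), (-16, [131, 129, 128]), (-14, [134, 132, 131]), (-12, [133, 131, 130]), (-10, [132, 131, 130]), (-8, [128, 127, 127]), (-6, [122, 120, 119]), (-4, [120, 119, 118]), (-2, [124, 122, 122]), (0, [141, 138, 138]), (2, [123, 121, 121]), (4, [95, 95, 93]), (6, [110, 110, 109]), (8, [108, 108, 106])]
```

Call:
servo_tool(steps=[[-0.001,0.002,0.03,0,0,0,1],[-0.001,0.002,0.055,0,0,0,1],[-0.001,0.002,0.07,0,0,0,1],[-0.001,0.002,0.077,0,0,0,1],[-0.001,0.002,0.08,0,0,0,1],[-0.001,0.002,0.08,0,0,0,1]])

```text
time: 22.12
eef_pos: [524.1, 173.0, 25.4]
tcp_rot: [0.0, 0.06, 0.998, -0.0]
contact_force: [-1.6, -1.4, -2.0]
finger_gap: 45.5
grasp_force: 93.1
```

Call:
servo_tool(steps=[[0,0,0.001,0,0,0,1],[0,0,0.002,0,0,0,1],[0,0,0.002,0,0,0,1]])

```text
time: 22.5
eef_pos: [524.0, 172.7, 24.0]
tcp_rot: [0.0, 0.06, 0.998, -0.0]
contact_force: [-3.9, -4.3, 9.5]
finger_gap: 45.8
grasp_force: 94.1
```

Call:
servo_tool(steps=[[0,-0.0007,0.001,0,0,0,1],[0,-0.0007,0.001,0,0,0,0.6],[0,-0.0007,0.001,0,0,0,0.2],[0,-0.0007,0.001,0,0,0,-0.4],[0,-0.0007,0.001,0,0,0,-1],[0,-0.0007,0.001,0,0,0,-1],[0,-0.0007,-0.04,0,0,0,-1],[0,-0.0007,-0.09,0,0,0,-1],[0,-0.0007,-0.09,0,0,0,-1]])

```text
time: 23.62
eef_pos: [526.3, 173.7, 116.6]
tcp_rot: [0.003, 0.059, 0.998, 0.002]
contact_force: [-0.2, 0.3, -0.6]
finger_gap: 85.2
grasp_force: 0.0
```

```bash
python3 - <<'E'
from h import *
go([620,-7.5,115],6)
E
```

```text
tcp [526.3 173.7 116.6] xhead 173.19 tilt [-0.0063  0.0038 -1.    ] t 23.62 gap 85.2 F [-0.2  0.3 -0.6]
turns [[0.6, -0.3, 167.2], [0.2, 0.4, -12.8]]
shift [-0.1145, -0.1689, 0.0017]
```

Call:
servo_tool(steps=[[-0.03,-0.045,0.0015,0,0,-4,-1],[-0.06,-0.09,0.0015,0,0,-8,-1],[-0.09,-0.13,0.0015,0.2,0.4,-12.8,-1],[-0.105,-0.157,0.0015,0.2,0.4,-12.8,-1],[-0.1145,-0.1689,0.0017,0.2,0.4,-12.8,-1],[-0.1145,-0.1689,0.0017,0.2,0.4,-12.8,-1],[-0.1145,-0.1689,0.0017,0.2,0.4,-12.8,-1]])

```text
time: 24.5
eef_pos: [616.9, -6.5, 110.8]
tcp_rot: [-0.004, -0.053, 0.999, -0.001]
contact_force: [0.3, -0.1, -0.3]
finger_gap: 85.6
grasp_force: 0.0
```

```bash
python3 - <<'E'
from h import *
import cv2
go([614.5,-8,22.5],6)
i=capture("top");j=capture("scene");cv2.imwrite("pics/t9.png",i);cv2.imwrite("pics/s9.png",j)
# medium: top view line profiles along its axis at z=55 (body top) & across
s=np.array([572.7,165.6]);a=np.radians(-6.8);u=np.array([np.cos(a),np.sin(a)]);w=np.array([-u[1],u[0]])
def prof(n,im,P):
    q=proj(n,P).astype(np.float32);return [int(v.max()) for v in cv2.remap(im,q[:,:1],q[:,1:],cv2.INTER_LINEAR)[:,0]]
print("med along",list(zip(range(-70,60,4),prof("top",i,[np.r_[s+u*t,56] for t in range(-70,60,4)]))))
print("med across",list(zip(range(-30,31,3),prof("top",i,[np.r_[s+u*10+w*t,42] for t in range(-30,31,3)]))))
f=np.array([559.3,-13.8]);a=np.radians(6);u=np.array([np.cos(a),np.sin(a)])
print("large along scene",list(zip(range(0,130,5),prof("scene",j,[np.r_[f+u*t,65] for t in range(0,130,5)]))))
E
```

```text
tcp [616.9  -6.5 110.8] xhead -173.89 tilt [ 0.008  -0.0016 -1.    ] t 24.5 gap 85.6 F [ 0.3 -0.1 -0.3]
turns [[0.7, -0.1, -179.9], [-0.1, -0.5, 0.1]]
shift [0.0018, -0.0011, 0.0883]
med along [(-70, 103), (-66, 97), (-62, 115), (-58, 133), (-54, 214), (-50, 222), (-46, 223), (-42, 221), (-38, 219), (-34, 221), (-30, 219), (-26, 220), (-22, 217), (-18, 215), (-14, 216), (-10, 213), (-6, 211), (-2, 212), (2, 212), (6, 210), (10, 213), (14, 213), (18, 212), (22, 213), (26, 216), (30, 215), (34, 216), (38, 188), (42, 133), (46, 137), (50, 142), (54, 132), (58, 125)]
med across [(-30, 170), (-27, 180), (-24, 175), (-21, 136), (-18, 91), (-15, 106), (-12, 141), (-9, 166), (-6, 182), (-3, 198), (0, 208), (3, 209), (6, 197), (9, 180), (12, 160), (15, 152), (18, 164), (21, 131), (24, 124), (27, 122), (30, 118)]
large along scene [(0, 117), (5, 122), (10, 139), (15, 146), (20, 145), (25, 145), (30, 148), (35, 147), (40, 148), (45, 148), (50, 147), (55, 147), (60, 148), (65, 146), (70, 144), (75, 171), (80, 213), (85, 236), (90, 235), (95, 235), (100, 238), (105, 227), (110, 123), (115, 103), (120, 106), (125, 106)]
```

Call:
servo_tool(steps=[[0.0018,-0.001,0.04,0,-0.5,0,-1],[0.0018,-0.001,0.075,0,-0.5,0,-1],[0.0018,-0.001,0.087,0,-0.5,0,-1],[0.0018,-0.001,0.087,0,-0.5,0,-0.8],[0.0018,-0.001,0.087,0,-0.5,0,-0.3],[0.0018,-0.001,0.087,0,-0.5,0,0.2],[0.0018,-0.001,0.087,0,-0.5,0,1],[0.0018,-0.001,0.087,0,-0.5,0,1],[0.0018,-0.001,0.087,0,-0.5,0,1]], force=90)

```text
time: 25.72
eef_pos: [616.0, -7.8, 26.1]
tcp_rot: [0.002, -0.053, 0.999, -0.0]
contact_force: [-1.9, 5.6, 6.0]
finger_gap: 41.7
grasp_force: 89.9
```

Call:
servo_tool(steps=[[0,0,-0.02,0,0,0,1],[0,0,-0.05,0,0,0,1],[0,0,-0.09,0,0,0,1],[0,0,-0.09,0,0,0,1],[0,0,-0.09,0,0,0,1]])

```text
time: 26.35
eef_pos: [614.4, -10.0, 114.2]
tcp_rot: [0.001, -0.052, 0.999, -0.001]
contact_force: [-0.1, 0.3, -3.6]
finger_gap: 41.7
grasp_force: 94.8
```

```bash
python3 - <<'E'
from h import *
go([531,301.1,115],1.4)
E
```

```text
tcp [614.4 -10.  114.2] xhead -174.02 tilt [-9.0e-04 -2.7e-03 -1.0e+00] t 26.35 gap 41.7 F [-0.1  0.3 -3.6]
turns [[-0.1, -0.2, -175.4], [-0.2, 0.1, 4.6]]
shift [0.0505, 0.3181, -0.0017]
```

Call:
servo_tool(steps=[[0.007,0.04,-0.002,0,0,1,1],[0.015,0.09,-0.002,0,0,2,1],[0.022,0.14,-0.002,0,0,3,1],[0.03,0.19,-0.002,0,0,4,1],[0.038,0.24,-0.002,0,0.1,4.6,1],[0.045,0.285,-0.002,-0.2,0.1,4.6,1],[0.0485,0.31,-0.002,-0.2,0.1,4.6,1],[0.0495,0.318,-0.002,-0.2,0.1,4.6,1],[0.0495,0.318,-0.002,-0.2,0.1,4.6,1],[0.0495,0.318,-0.002,-0.2,0.1,4.6,1]])

```text
time: 27.6
eef_pos: [533.1, 299.1, 114.9]
tcp_rot: [-0.0, -0.011, 1.0, -0.0]
contact_force: [-0.7, 0.2, -2.2]
finger_gap: 41.6
grasp_force: 94.8
```

```bash
python3 - <<'E'
from h import *
import cv2
go([532,301.2,25],1.4)
i=capture("top")
p,r,s=tool()
a=np.radians(1.4);u=np.array([np.cos(a),np.sin(a)])
ts=list(range(20,80,3))
q=proj("top",[np.r_[p[:2]+u*t,p[2]+17+20] for t in ts]).astype(np.float32)
print(list(zip(ts,[int(v.max()) for v in cv2.remap(i,q[:,:1],q[:,1:],cv2.INTER_LINEAR)[:,0]])))
E
```

```text
tcp [533.1 299.1 114.9] xhead -178.74 tilt [ 6.e-04 -5.e-04 -1.e+00] t 27.6 gap 41.6 F [-0.7  0.2 -2.2]
turns [[-0.1, 0.0, 179.9], [-0.0, -0.0, -0.1]]
shift [0.001, 0.0021, 0.0899]
[(20, 39), (23, 39), (26, 40), (29, 41), (32, 43), (35, 45), (38, 47), (41, 48), (44, 48), (47, 46), (50, 49), (53, 72), (56, 109), (59, 123), (62, 127), (65, 126), (68, 132), (71, 139), (74, 142), (77, 141)]
```

Call:
servo_tool(steps=[[0.001,0.0022,0.03,0,0,0,1],[0.001,0.0022,0.06,0,0,0,1],[0.001,0.0022,0.078,0,0,0,1],[0.001,0.0022,0.085,0,0,0,1],[0.001,0.0022,0.088,0,0,0,1],[0.001,0.0022,0.089,0,0,0,1],[0.001,0.0022,0.089,0,0,0,1]])

```text
time: 28.52
eef_pos: [531.9, 303.8, 27.0]
tcp_rot: [0.0, -0.012, 1.0, 0.001]
contact_force: [-0.0, 0.2, -2.2]
finger_gap: 41.6
grasp_force: 94.8
```

Call:
servo_tool(steps=[[0,0,0.001,0,0,0,1],[0,0,0.002,0,0,0,1],[0,0,0.002,0,0,0,1]])

```text
time: 28.9
eef_pos: [531.5, 303.5, 24.4]
tcp_rot: [-0.0, -0.012, 1.0, 0.0]
contact_force: [0.3, -0.3, -2.2]
finger_gap: 42.0
grasp_force: 94.9
```

Call:
servo_tool(steps=[[0,-0.001,0.001,0,0,0,1],[0,-0.001,0.002,0,0,0,1],[0,-0.001,0.002,0,0,0,1]])

```text
time: 29.28
eef_pos: [531.8, 303.0, 23.7]
tcp_rot: [0.0, -0.012, 1.0, 0.001]
contact_force: [-3.8, -0.9, 9.4]
finger_gap: 42.0
grasp_force: 96.0
```

Seated; release, rise and move clear.

Call:
servo_tool(steps=[[0,0,0,0,0,0,0.6],[0,0,0,0,0,0,0.2],[0,0,0,0,0,0,-0.4],[0,0,0,0,0,0,-1],[0,0,0,0,0,0,-1],[0,0,-0.05,0,0,0,-1],[0,0,-0.1,0,0,0,-1],[0,0,-0.15,0,0,0,-1],[0.06,0.05,-0.18,0,0,0,-1],[0.12,0.1,-0.18,0,0,0,-1],[0.18,0.15,-0.18,0,0,0,-1],[0.24,0.2,-0.18,0,0,0,-1]])

```text
time: 30.78
eef_pos: [337.6, 456.0, 202.2]
tcp_rot: [0.0, -0.012, 1.0, 0.001]
contact_force: [0.5, 1.3, 0.1]
finger_gap: 85.2
grasp_force: 0.0
```

Call:
servo_tool(steps=[[0.03,0.03,0,0,0,0,-1],[0.06,0.06,0,0,0,0,-1],[0.09,0.09,0,0,0,0,-1],[0.09,0.09,0,0,0,0,-1],[0.09,0.09,0,0,0,0,-1]])

```text
time: 31.4
eef_pos: [247.4, 542.2, 201.6]
tcp_rot: [0.0, -0.012, 1.0, -0.0]
contact_force: [0.8, 0.4, 0.6]
finger_gap: 85.1
grasp_force: 0.0
```

```bash
python3 - <<'E'
from h import *
import cv2
i=capture("top");cv2.imwrite("pics/t10.png",i)
go([531,301,25])
for n,s,h,R_,L,C in(("large",(538.5,301.3),1.4,22,45,61),("med",(572.7,165.6),-6.8,15,40,58),("small",(541.6,-222.2),-.5,9,40,62)):
    a=np.radians(h);u=np.array([np.cos(a),np.sin(a)]);w=np.array([-u[1],u[0]]);s=np.array(s)
    def prof(P):
        q=proj("top",P).astype(np.float32);return [int(v.max()) for v in cv2.remap(i,q[:,:1],q[:,1:],cv2.INTER_LINEAR)[:,0]]
    ts=list(range(-C-15,L+16,3));v=np.array(prof([np.r_[s+u*t,40+R_] for t in ts]))
    print(n,list(zip(ts,v.tolist()))[:9],list(zip(ts,v.tolist()))[-10:])
    for t0 in(-30,25):
        ts=list(range(-R_-8,R_+9,2));print(" across",t0,list(zip(ts,prof([np.r_[s+u*t0+w*t,42] for t in ts]))))
E
```

```text
tcp [248.  541.9 201.7] xhead -178.68 tilt [-3.e-04  1.e-04 -1.e+00] t 31.45 gap 85.7 F [ 0.5 -0.5  0.1]
shift [-0.2773, -0.2473, 0.1768]
large [(-76, 119), (-73, 87), (-70, 83), (-67, 91), (-64, 107), (-61, 110), (-58, 178), (-55, 219), (-52, 219)] [(32, 210), (35, 209), (38, 208), (41, 207), (44, 184), (47, 136), (50, 127), (53, 126), (56, 126), (59, 127)]
 across -30 [(-30, 104), (-28, 75), (-26, 64), (-24, 62), (-22, 75), (-20, 95), (-18, 114), (-16, 129), (-14, 143), (-12, 156), (-10, 164), (-8, 170), (-6, 179), (-4, 189), (-2, 198), (0, 208), (2, 217), (4, 223), (6, 225), (8, 222), (10, 216), (12, 208), (14, 200), (16, 192), (18, 181), (20, 168), (22, 150), (24, 138), (26, 135), (28, 131), (30, 126)]
 across 25 [(-30, 135), (-28, 92), (-26, 66), (-24, 65), (-22, 81), (-20, 104), (-18, 123), (-16, 138), (-14, 152), (-12, 163), (-10, 171), (-8, 179), (-6, 187), (-4, 197), (-2, 207), (0, 212), (2, 214), (4, 214), (6, 213), (8, 209), (10, 203), (12, 197), (14, 192), (16, 184), (18, 171), (20, 154), (22, 132), (24, 118), (26, 125), (28, 130), (30, 131)]
med [(-73, 140), (-70, 98), (
[... 675 characters left out ...]
, (13, 139), (15, 123), (17, 118), (19, 119), (21, 122), (23, 123)]
small [(-77, 105), (-74, 91), (-71, 68), (-68, 65), (-65, 70), (-62, 110), (-59, 216), (-56, 224), (-53, 223)] [(28, 215), (31, 214), (34, 214), (37, 209), (40, 142), (43, 113), (46, 108), (49, 107), (52, 109), (55, 112)]
 across -30 [(-17, 127), (-15, 122), (-13, 120), (-11, 119), (-9, 126), (-7, 147), (-5, 178), (-3, 204), (-1, 221), (1, 221), (3, 204), (5, 181), (7, 151), (9, 111), (11, 69), (13, 53), (15, 58), (17, 85)]
 across 25 [(-17, 131), (-15, 131), (-13, 130), (-11, 128), (-9, 132), (-7, 153), (-5, 184), (-3, 203), (-1, 218), (1, 221), (3, 206), (5, 183), (7, 154), (9, 119), (11, 85), (13, 69), (15, 70), (17, 78)]
```

```bash
python3 -c "
from station import job
print(job.finish_job())"
```

```text
the job is handed in; nothing more can be done
None
```

I drew the three sleeves apart, laid each in the vee block of its own size and handed the job in at about 31 s. The last top-camera check put all three within about 2 mm of their seats; the judge's verdict was not shown.

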